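Close a detector housing with its sprung quarter-turn cover

ROBOT

A 7-joint arm with a two-finger parallel gripper is mounted at the origin on a cart in front of the work surface, level with it; the furniture and walls round the work are solid. World frame = base frame: x ahead of the robot, y to its left, z up, the work surface at z = 0. Lengths are in m, angles in rad, forces in N, time in s.
With the tool pointing down it reaches from about 0.425 to 0.875 m from the base axis. Payload 4.7 kg.
Tool frame: the origin (TCP) lies where the fingers leave the gripper's body, on its centre line; the fingertips stand 70 mm ahead of it and the grasp point (between the pads) lies 51 mm ahead of it; z points along the fingers, y is the line along which they close (so a half turn about z gives the same grasp; the last joint's range is limited). The gripper opens to 87 mm and grips with 3 to 60 N. Pads are 19 mm wide; open, the fingers measure 117 mm over their backs; the gripper's body (75 mm by 190 mm) begins 51 mm behind the grasp point.
Start: joints at [-1.103, 0.321, -0.07, 1.45, 0.023, 1.371, -0.057], TCP at [0.285, 0.584, 0.292] pointing down, gripper open.
Joint ranges: [-2.86, 2.86], [-0.3, 2.09], [-1.38, 1.24], [0.06, 2.45], [-1.56, 4.7], [0.09, 2.05], [-2.69, 2.69]. Speed limits (rad/s): [2.57, 2.57, 3.14, 3.14, 3.14, 3.14, 3.14].

INTERFACE

Orientations are given as a rotation vector (axis times angle).
In Python, from bench import get_state, get_image, get_calibration, close_job gives the robot as it stands.
- The arm moves only by the tool send_rows, never from a script. Its argument "rows" is a list of rows, each an object of numbers: "hand": the finger opening in mm, from 0 to 87; "x", "y", "z": the shift along the world's x, y, z in mm; "roll": the turn about the world's z in degrees. A call has 1 to 10 rows; each row shifts and turns the commanded pose from where the row before left it; what a row does not reach is not made up. A row lasts 1/10 s, in which the tool goes at most 50 mm and 8.59 degrees, less where a joint would pass 70% of its speed; a pose out of reach is approached as far as the arm can. A call is refused whole if a number of a shift passes 50 or a number of a turn 8.59, either way. A call with a gripper value outside its range is refused whole. The fingers move at their own pace and stop on an object; "force" is the grip in N (left out, the last holds). Time passes only in rows, so rows that do not move let the fingers close. It gives the time, the measured TCP pose, the force, the opening and the grip force at its end, in the units of the state.
- get_state(): the state, without advancing time (a new reading comes with each control period).
- get_image(name): name is "scene" or "top" or "wrist"; returns the picture (384x512x3 uint8, blue, green, red); there is no depth.
- get_calibration(name): a dict with "mtx" (3x3 intrinsics, pixels), "D" ([k1, k2, p1, p2, k3] as OpenCV has them; the pictures are not rectified), "world_from_camera" (4x4, takes a point from camera to world coordinates). Camera axes: x right, y down, z forward; pixel columns grow to the right and rows downward; lengths in m; the calibration is good to about 2 mm. A picture is of the moment at which its call begins: read the wrist's pose just before it. get_calibration takes no time and is no camera call; for the wrist camera it gives the pose at the moment of the call.
- close_job(): hands the job in; it is judged then, once.
The state is a dict: "time": time; "joint_positions": joint angles; "qd": joint speeds; "joint_torque": joint torques, N m; "position": TCP position; "tool_rot": TCP orientation; "ft_force": force on the tool from outside, world axes, zero at the start; "torque": the same for the moment, N m; "grip_width": opening from 0.0 (shut) to 1.0 (fully open); "grip_force": force on a finger pad.
Only numpy, scipy, OpenCV 4.12 (cv2) and the standard library are available. Lean on these libraries where they do the work, as an engineer would, in place of code of your own. Each camera call takes 0.05 s, during which the arm holds its last target. There are 200 camera calls.

TASK

Take the loose access cover off its parking stand by its knob, set it flat over the opening of the detector housing with its rib inside the opening, then push the knob in against its spring and turn it a quarter turn clockwise until it locks, and let go. Feel how far it must go in: do not jam it hard against the bottom (stay well under 20 N on the housing), and leave the things lying around where they are.

Things in the scene. Friction and masses are not known exactly. Their poses are not given: they have to be found in the camera images.
- housing_top (a point): Centre of the rectangular opening, 80 (x) x 60 (y) mm, in the top of the detector housing, at the height of the top face; z up. The housing is a fixed grey painted box 150 (x) x 130 (y) x 70 mm high with two small round connectors on its -x side.
- housing: The housing; origin under its centre, on the worktop. Inside, under the opening's centre, a steel receptacle: two ledges 6 to 17 mm to the -y and +y side of the axis, each with a lip hanging from it; the stud's cross-pin goes down in the gap along x between them. The receptacle is set to an unmeasured height, up to 6 mm above or below nominal.
- cover_base (a point): Centre of the underside of the loose aluminium cover plate, 100 (x) x 80 (y) x 5 mm, z up. Under it a rounded rib 77 x 57 mm outside, 6 mm deep, fits the opening with 1.5 mm play each way, either way round by half a turn. Closed, the underside lies on the housing's top face, x axes in line.
- cover: The cover with its stud, about 0.2 kg; origin as cover_base. The stud runs through the plate's centre; its cross-pin (28 mm long, 5 mm thick, parallel to the knob's bar) hangs 19 mm below the underside. At the start it lies on the two rails of a fixed aluminium stand (110 x 90 mm, rail tops 45 mm above the worktop).
- knob (a point): Centre of the stud's black bar knob: 36 mm long (x, along the plate's x while unturned), 12 mm thick (y: grip across this), 28 mm tall. Stud out: bar from 27 to 55 mm above the plate's underside (plate top at 5 mm). It sinks up to 18.5 mm when pushed, so grip with the fingertips at least 20 mm above the plate's top.
- stud_push (a joint): Stud pushed in, m; 0 = out. Spring 3.2 N + 0.3 N per mm. Cover closed: the pin clears the lips at 11 mm and hits a rigid floor at 12.5 mm (both +-6 mm together, by the unmeasured height), so a push of 8.5 to 10 N always suffices, more only loads the floor. Turned and let go it rises 3 mm behind the lips and stays, at 8 +-6 mm; not locked, it springs back to 0.
- stud_turn (a joint): Turn of the stud in the cover, rad: 0 = unlocked (lower stop), grows clockwise seen from above; upper stop at 1.65. Not pushed in far enough, it is blocked by the receptacle between 0.2 and 0.9. The pin snaps up behind the lips beyond about 1.2 to 1.3; a full quarter turn is right. Friction 0.03 N m.
- stand: Fixed aluminium parking stand on which the cover lies at the start; origin under its centre on the worktop. Housing and stand stand left and right of the middle, either way round. Between them are a microscope column (tall, beyond x = 0.6), a vacuum chamber below it (beyond x = 0.5) and a low stage; cross the middle with the hand drawn in, about 0.43 m ahead of the base.
- window_cap: Bystander: round window cap, 61 mm across, 13 mm high, lying on the worktop; origin under its centre.
- tweezers: Bystander: tweezers 126 mm long, lying on the worktop.
- kf_ring_1: Bystander: metal centring ring 41 mm across, 14 mm high.
- kf_clamp: Bystander: metal hinged clamp ring 51 x 73 x 13 mm.

How it is judged:
On the way, in this order (a step that is already met when the one before it is completed fails the run):
1. the cover lies flat on the housing, rib in the opening, knob not yet turned (horizontal distance between cover_base and housing_top below 0.004 m and z of cover_base in the frame of housing_top between -0.003 and 0.002 m and angle between the x axis of cover_base and the x axis of housing_top, either way round below 0.08 rad and value of joint stud_turn below 0.4 rad), for 0.1 s.
2. the stud has been pushed in and turned past its lip (horizontal distance between cover_base and housing_top below 0.004 m and value of joint stud_turn above 1.15 rad), for 0.1 s.
At the end, for the whole second after the job is handed in: The cover lies on the housing (underside within 2 mm of the top face, centred within 4 mm, x axes within 0.08 rad, either way round), at rest and let go; the stud is turned by more than 1.15 rad and held in by its receptacle (stud_push above 1.3 mm without being touched) (all of step 2 and z of cover_base in the frame of housing_top between -0.003 and 0.002 m and angle between the x axis of cover_base and the x axis of housing_top, either way round below 0.08 rad and value of joint stud_push above 0.0013 m and linear speed of cover below 0.01 m/s and contact force between the fingers and cover below 0.1 N).
It fails at once if cover and stud press on the housing with more than 20 N (contact force between cover and housing above 20 N).
It fails at once if a bystander is moved by more than 30 mm (distance of any of window_cap, tweezers, kf_ring_1, kf_clamp from where it was at the start of the episode above 0.03 m).
It also fails if it takes over 72 s, if anything falls off the work surface, if the arm or the gripper's body presses on something with over 40 N, if the wrist force passes 120 N, or if a joint passes its speed limit or range.

## Working session

There is one attempt and no reset: what is moved stays moved. The work goes in short steps, Python scripts to look and compute and a tool call to move; the robot and the scene stay as the last step left them, time stands still between calls to the robot, and variables do not carry over. Pictures are saved under pics/ and viewed, at most 10 in all, crops included, and the job is handed in when it is done.

Besides the shell and the picture viewer there is one more tool, called after "Call:" as name(argument=value, ...), one argument or row to a line, values as JSON. send_rows: Moves the arm, as the interface text tells. Its arguments: {"type":"object","properties":{"rows":{"type":"array","items":{"type":"object","properties":{"hand":{"type":"number"},"x":{"type":"number"},"y":{"type":"number"},"z":{"type":"number"},"roll":{"type":"number"}}}},"force":{"type":"number"}},"required":["rows"]}

```bash
mkdir -p pics; cat > h.py <<'E'
import cv2, numpy as np
from bench import *
def ray(name,uv,z,cal=None):
    c=cal or get_calibration(name); T=np.array(c["world_from_camera"])
    p=cv2.undistortPoints(np.array([[uv]],float),np.array(c["mtx"]),np.array(c["D"]))[0,0]
    d=T[:3,:3]@np.array([p[0],p[1],1]); o=T[:3,3]
    return o+d*(z-o[2])/d[2]
def proj(name,P,cal=None):
    c=cal or get_calibration(name); T=np.linalg.inv(np.array(c["world_from_camera"]))
    q=T[:3,:3]@np.array(P)+T[:3,3]
    return cv2.projectPoints(q[None],np.zeros(3),np.zeros(3),np.array(c["mtx"]),np.array(c["D"]))[0].ravel()
E
python3 - <<'E'
from h import *
s=get_state();print({k:np.round(v,3) for k,v in s.items()})
im=get_image("top");cv2.imwrite("pics/top.png",cv2.resize(im,(800,600),interpolation=cv2.INTER_CUBIC))
im=get_image("scene");cv2.imwrite("pics/scene.png",im)
print(get_calibration("top"))
E
```

```text
{'time': np.float64(0.0), 'joint_positions': array([-1.103,  0.322, -0.07 ,  1.452,  0.023,  1.371, -0.057]), 'qd': array([-0.   ,  0.   ,  0.   , -0.001,  0.001,  0.001,  0.001]), 'joint_torque': array([-1.0000e-03, -4.9127e+01, -4.0400e-01, -3.1254e+01, -6.4000e-02,
        4.4000e-02,  0.0000e+00]), 'position': array([0.285, 0.584, 0.291]), 'tool_rot': array([-7.070e-01, -3.061e+00,  3.000e-03]), 'ft_force': array([-0.076,  0.03 , -0.58 ]), 'torque': array([-0.063, -0.082, -0.015]), 'grip_force': np.float64(0.0), 'grip_width': np.float64(1.0)}
{'mtx': array([[389.31150073,   0.        , 262.04524869],
       [  0.        , 389.31150073, 192.06453323],
       [  0.        ,   0.        ,   1.        ]]), 'D': array([-0.1052375,  0.       ,  0.       ,  0.       ,  0.       ]), 'world_from_camera': array([[-7.38589407e-03, -9.87527505e-01,  1.57273248e-01,
         3.05610707e-01],
       [-9.99972318e-01,  7.43562738e-03, -2.72157287e-04,
        -7.82037251e-02],
       [-9.00662463e-04, -1.57270905e-01, -9.87555088e-01,
         1.20769608e+00],
       [ 0.00000000e+00,  0.00000000e+00,  0.00000000e+00,
         1.00000000e+00]])}
```

View pics/top.png

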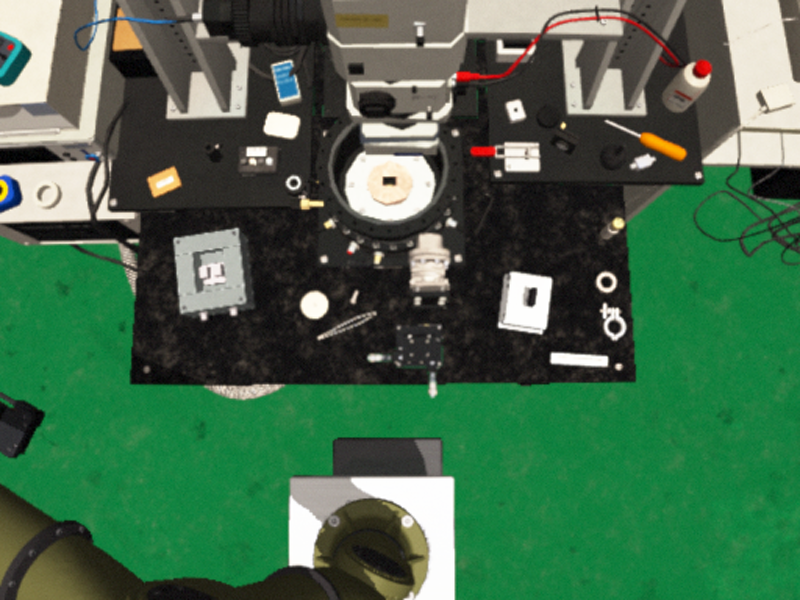

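View pics/scene.png

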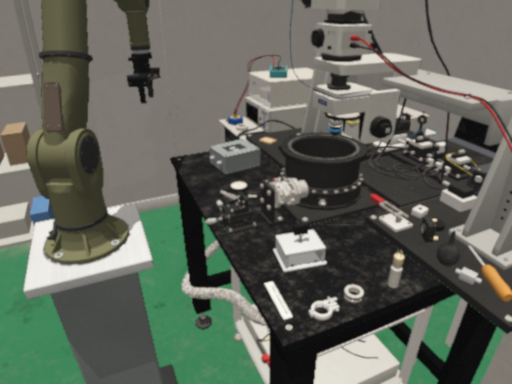

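The top view shows the housing at the left (opening near 211,271 in the enlarged picture) and the cover on its stand at the right (knob near 531,296). I'll enlarge both.

```bash
python3 - <<'E'
from h import *
im=get_image("top")
# crops 64x72 at 6x
a=im[140:212,104:168];b=im[165:225,310:360]
A=cv2.resize(a,None,fx=6,fy=6,interpolation=cv2.INTER_CUBIC);B=cv2.resize(b,None,fx=7,fy=7,interpolation=cv2.INTER_CUBIC)
o=np.zeros((432,740,3),np.uint8);o[:432,:384]=A;o[:420,390:740]=B
cv2.imwrite("pics/crop.png",o)
for uv,z in(((211/1.5625,271/1.5625),.07),((531/1.5625,296/1.5625),.1)):print(ray("top",uv,z))
E
```

```text
[0.54660432 0.30440495 0.07      ]
[ 0.48801692 -0.30385264  0.1       ]
```

View pics/crop.png

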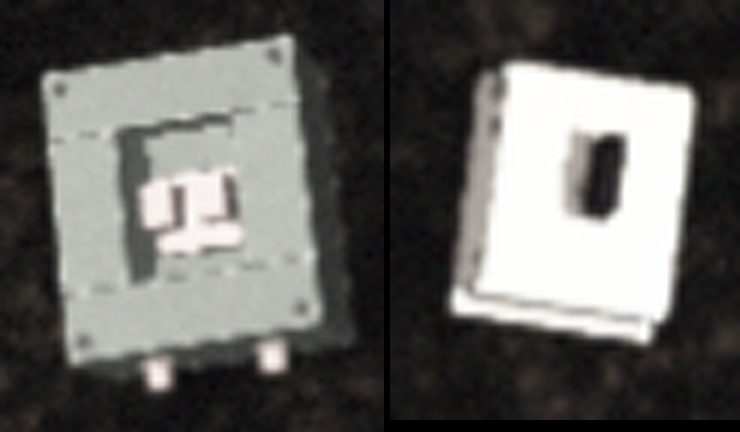

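```bash
python3 - <<'E'
from h import *
def do(pts,f,off,o0,z):
    P=np.array([ray("top",((x-o0+.5)/f-.5+off[0],(y+.5)/f-.5+off[1]),z)[:2] for x,y in pts])
    e=[np.linalg.norm(P[i]-P[i-1])for i in range(len(P))]
    xa=P[0]+P[1]-P[2]-P[3]; ya=P[0]+P[3]-P[1]-P[2]
    print(P.mean(0).round(4),np.round(e,4),np.degrees([np.arctan2(xa[1],xa[0]),np.arctan2(ya[1],ya[0])-np.pi/2]).round(2))
do([(42,74),(292,37),(322,325),(70,363)],6,(104,140),0,.07)
do([(503,62),(694,90),(667,322),(473,292)],7,(310,165),390,.05)
do([(594,136),(624,136),(613,217),(586,217)],7,(310,165),390,.10)
E
```

```text
[0.5492 0.3088] [0.1509 0.1308 0.1497 0.129 ] [8.49 7.9 ]
[ 0.489  -0.3062] [0.1018 0.0843 0.1026 0.0845] [-9.14 -9.07]
[ 0.487  -0.3048] [0.0342 0.0125 0.0344 0.0112] [-8.88 -0.41]
```

Checks out: housing edges 0.150 x 0.130, so opening centre (0.549, 0.309), yaw about 8.2°. Cover centre about (0.488, -0.305), yaw about -9°. Move over the cover, drawn in.

Call:
send_rows(
  rows=[
    {"x":14.5,"y":-48,"roll":1.7,"hand":87},
    {"x":14.5,"y":-48,"roll":1.7},
    {"x":14.5,"y":-48,"roll":1.7},
    {"x":14.5,"y":-48,"roll":1.7},
    {"x":14.5,"y":-48,"roll":1.7},
    {"x":14.5,"y":-48,"roll":1.7},
    {"x":14.5,"y":-48,"roll":1.7},
    {"x":14.5,"y":-48,"roll":1.7},
    {"x":14.5,"y":-48,"roll":1.7},
    {"x":14.5,"y":-48,"roll":1.7},
  ],
)

```text
schema error: expected keys hand, x, y, z, roll
```

Call:
send_rows(
  rows=[
    {"y":-40},
    {"y":-40},
    {"y":-40},
    {"y":-40},
    {"y":-40},
    {"x":10,"y":-40},
    {"x":10,"y":-40},
    {"x":10,"y":-40},
    {"x":10,"y":-40},
    {"x":10,"y":-40},
  ],
)

```text
schema error: expected keys hand, x, y, z, roll
```

Call:
send_rows(
  rows=[
    {},
    {},
    {},
  ],
)

```text
schema error: expected keys hand, x, y, z, roll
```

All keys needed.

Call:
send_rows(
  rows=[
    {"x":14.5,"y":-48,"z":0,"roll":1.7,"hand":87},
    {"x":14.5,"y":-48,"z":0,"roll":1.7,"hand":87},
    {"x":14.5,"y":-48,"z":0,"roll":1.7,"hand":87},
    {"x":14.5,"y":-48,"z":0,"roll":1.7,"hand":87},
    {"x":14.5,"y":-48,"z":0,"roll":1.7,"hand":87},
    {"x":14.5,"y":-48,"z":0,"roll":1.7,"hand":87},
    {"x":14.5,"y":-48,"z":0,"roll":1.7,"hand":87},
    {"x":14.5,"y":-48,"z":0,"roll":1.7,"hand":87},
    {"x":14.5,"y":-48,"z":0,"roll":1.7,"hand":87},
    {"x":14.5,"y":-48,"z":0,"roll":1.7,"hand":87},
  ],
)

```text
time: 1.15
position: [0.4296, 0.1035, 0.2923]
tool_rot: [0.244, 3.132, 0.001]
ft_force: [1.2, 1.0, 0.1]
grip_width: 1.004
grip_force: 0.0
```

Call:
send_rows(
  rows=[
    {"x":0,"y":-40,"z":0,"roll":0,"hand":87},
    {"x":0,"y":-40,"z":0,"roll":0,"hand":87},
    {"x":0,"y":-40,"z":0,"roll":0,"hand":87},
    {"x":0,"y":-40,"z":0,"roll":0,"hand":87},
    {"x":0,"y":-40,"z":0,"roll":0,"hand":87},
    {"x":10,"y":-40,"z":0,"roll":0,"hand":87},
    {"x":10,"y":-40,"z":0,"roll":0,"hand":87},
    {"x":10,"y":-40,"z":0,"roll":0,"hand":87},
    {"x":10,"y":-40,"z":0,"roll":0,"hand":87},
    {"x":10,"y":-40,"z":0,"roll":0,"hand":87},
  ],
)

```text
time: 2.15
position: [0.4798, -0.2957, 0.2924]
tool_rot: [0.245, 3.131, 0.001]
ft_force: [0.4, 0.2, 0.9]
grip_width: 0.999
grip_force: 0.0
```

Call:
send_rows(
  rows=[
    {"x":0,"y":0,"z":0,"roll":0,"hand":87},
    {"x":0,"y":0,"z":0,"roll":0,"hand":87},
    {"x":0,"y":0,"z":0,"roll":0,"hand":87},
  ],
)

```text
time: 2.45
position: [0.4796, -0.2931, 0.292]
tool_rot: [-0.244, -3.132, -0.002]
ft_force: [0.3, 0.1, -1.1]
grip_width: 1.001
grip_force: 0.0
```

```bash
python3 - <<'E'
from h import *
c=get_calibration("wrist");print(np.round(c["world_from_camera"],3),c["mtx"][0])
im=get_image("wrist");cv2.imwrite("pics/w1.png",cv2.resize(im,(768,576),interpolation=cv2.INTER_CUBIC))
print(get_state()["position"], proj("wrist",[.488,-.305,.05],c)*1.5,proj("wrist",[.488,-.305,.1],c)*1.5)
E
```

```text
[[ 0.155  0.948  0.279  0.403]
 [ 0.988 -0.149 -0.042 -0.281]
 [ 0.002  0.282 -0.959  0.385]
 [ 0.     0.     0.     1.   ]] [299.56134541   0.         248.66356713]
[ 0.47974811 -0.29285226  0.2922122 ] [358.60011267 277.54762656] [356.43341157 296.67764026]
```

View pics/w1.png

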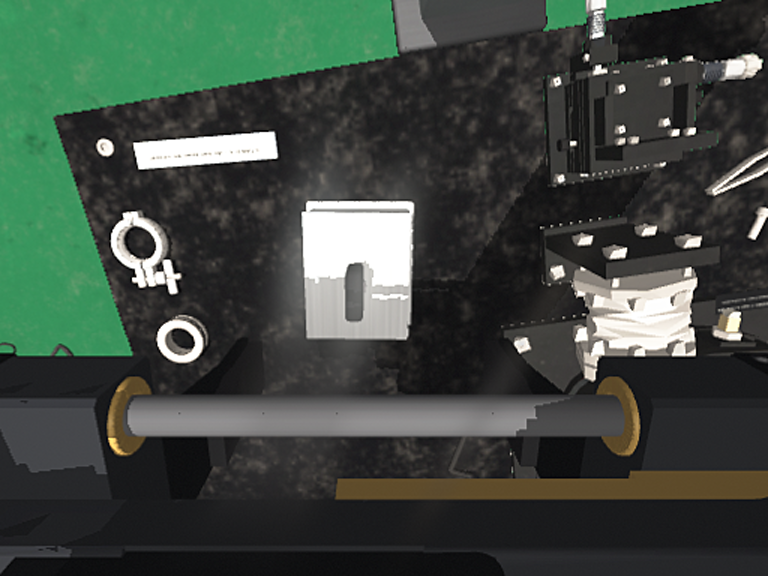

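The wrist view shows the plate top with corners about (302,211),(413,209),(409,338),(307,338) and the knob bar from (357,262) to (354,321).

```bash
python3 - <<'E'
from h import *
c=get_calibration("wrist")
def q(pts,z):
    P=np.array([ray("wrist",((x+.5)/1.5-.5,(y+.5)/1.5-.5),z,c)[:2] for x,y in pts]);return P
P=q([(302,211),(413,209),(409,338),(307,338)],.05);print(P.round(4),P.mean(0),[np.linalg.norm(P[i]-P[i-1]) for i in range(4)])
d=P[3]+P[2]-P[0]-P[1];e=P[1]+P[2]-P[0]-P[3];print(np.degrees(np.arctan2(d[1],d[0])),np.degrees(np.arctan2(e[1],e[0])))
K=q([(357,262),(354,321),(346,300),(367,300)],.1);print(K)
E
```

```text
[[ 0.4315 -0.3379]
 [ 0.4427 -0.2566]
 [ 0.5439 -0.2731]
 [ 0.5312 -0.354 ]] [ 0.48732472 -0.3054003 ] [np.float64(0.10102270121832979), np.float64(0.08206608564327128), np.float64(0.10253819184552512), np.float64(0.08191674350048582)]
-9.191483340676363 81.61374897452285
[[ 0.46492225 -0.30061675]
 [ 0.50484244 -0.30931601]
 [ 0.48934221 -0.31210993]
 [ 0.49150775 -0.2982879 ]]
```

Call:
send_rows(
  rows=[
    {"x":8,"y":-12.5,"z":-20,"roll":0,"hand":60},
    {"x":0,"y":0,"z":-40,"roll":0,"hand":50},
    {"x":0,"y":0,"z":-40,"roll":0,"hand":40},
    {"x":0,"y":0,"z":-30,"roll":0,"hand":40},
    {"x":0,"y":0,"z":-18,"roll":0,"hand":40},
    {"x":0,"y":0,"z":0,"roll":0,"hand":40},
    {"x":0,"y":0,"z":0,"roll":0,"hand":40},
  ],
  force=50,
)

```text
time: 3.2
position: [0.4881, -0.306, 0.1451]
tool_rot: [0.244, 3.131, 0.001]
ft_force: [-0.6, 0.1, 0.3]
grip_width: 0.49
grip_force: 0.0
```

```bash
python3 - <<'E'
from h import *
print(get_state()["position"],get_state()["tool_rot"])
im=get_image("wrist");cv2.imwrite("pics/w2.png",im)
E
```

```text
[ 0.48807902 -0.30602898  0.14507048] [2.44046514e-01 3.13109991e+00 1.07279876e-03]
```

View pics/w2.png

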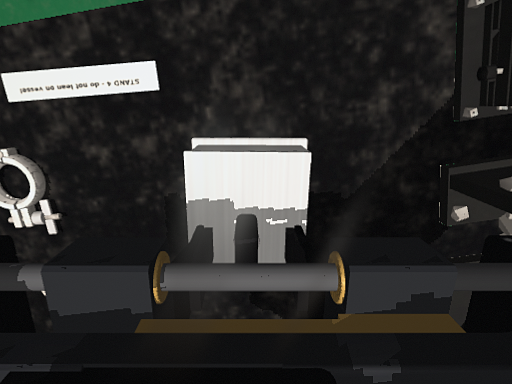

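The knob (u≈247) lies midway between the fingers (204, 295); plate's near edge from (184,152) to (311,152). Check the fit along the bar.

```bash
python3 - <<'E'
from h import *
c=get_calibration("wrist");s=get_state()
a=ray("wrist",(184,152),.05,c);b=ray("wrist",(311,152),.05,c);m=(a+b)/2
t=np.radians(-9.1);ct=m[:2]+.05*np.array([np.cos(t),np.sin(t)])
print(a,b,np.linalg.norm(a-b),np.degrees(np.arctan2(*(b-a)[1::-1])),ct,s["position"])
print(proj("wrist",[*(s["position"][:2]+np.array([-.018*np.cos(t),-.018*np.sin(t)])),.1],c))
E
```

```text
[ 0.43319228 -0.33896392  0.05      ] [ 0.4456353  -0.25972011  0.05      ] 0.08021478346039355 81.07616654672242 [ 0.48878448 -0.30724992] [ 0.48846929 -0.30655768  0.14575557]
[248.36142387 229.93275613]
```

Call:
send_rows(
  rows=[
    {"x":0,"y":0,"z":0,"roll":0,"hand":0},
    {"x":0,"y":0,"z":0,"roll":0,"hand":0},
    {"x":0,"y":0,"z":0,"roll":0,"hand":0},
    {"x":0,"y":0,"z":0,"roll":0,"hand":0},
    {"x":0,"y":0,"z":0,"roll":0,"hand":0},
    {"x":0,"y":0,"z":0,"roll":0,"hand":0},
  ],
  force=50,
)

```text
time: 3.85
position: [0.4877, -0.3072, 0.1446]
tool_rot: [0.247, 3.131, -0.0]
ft_force: [-0.5, 0.7, 2.9]
grip_width: 0.133
grip_force: 50.5
```

Call:
send_rows(
  rows=[
    {"x":0,"y":0,"z":10,"roll":0,"hand":0},
    {"x":0,"y":0,"z":20,"roll":0,"hand":0},
    {"x":0,"y":0,"z":30,"roll":0,"hand":0},
    {"x":0,"y":0,"z":40,"roll":0,"hand":0},
    {"x":0,"y":0,"z":40,"roll":0,"hand":0},
    {"x":0,"y":0,"z":0,"roll":0,"hand":0},
    {"x":0,"y":0,"z":0,"roll":0,"hand":0},
  ],
)

```text
time: 4.55
position: [0.4876, -0.307, 0.2851]
tool_rot: [0.246, 3.13, 0.0]
ft_force: [0.8, 0.8, -2.5]
grip_width: 0.131
grip_force: 50.4
```

Call:
send_rows(
  rows=[
    {"x":-7,"y":20,"z":5,"roll":0,"hand":0},
    {"x":-12,"y":36,"z":5,"roll":0,"hand":0},
    {"x":-13,"y":36,"z":0,"roll":0,"hand":0},
    {"x":-13,"y":36,"z":0,"roll":0,"hand":0},
    {"x":-13,"y":36,"z":0,"roll":0,"hand":0},
    {"x":0,"y":36,"z":0,"roll":0,"hand":0},
    {"x":0,"y":36,"z":0,"roll":0,"hand":0},
    {"x":0,"y":36,"z":0,"roll":0,"hand":0},
    {"x":0,"y":36,"z":0,"roll":0,"hand":0},
    {"x":0,"y":36,"z":0,"roll":0,"hand":0},
  ],
)

```text
time: 5.55
position: [0.4282, 0.0384, 0.2924]
tool_rot: [-0.246, -3.129, 0.002]
ft_force: [1.1, 0.2, -2.5]
grip_width: 0.134
grip_force: 50.8
```

Call:
send_rows(
  rows=[
    {"x":0,"y":36,"z":0,"roll":0,"hand":0},
    {"x":0,"y":36,"z":0,"roll":0,"hand":0},
    {"x":10,"y":36,"z":0,"roll":2.5,"hand":0},
    {"x":15,"y":36,"z":0,"roll":2.5,"hand":0},
    {"x":18,"y":36,"z":0,"roll":2.5,"hand":0},
    {"x":20,"y":30,"z":0,"roll":2.5,"hand":0},
    {"x":20,"y":30,"z":0,"roll":2.5,"hand":0},
    {"x":20,"y":20,"z":0,"roll":2.5,"hand":0},
    {"x":16,"y":12,"z":0,"roll":2,"hand":0},
    {"x":0,"y":0,"z":0,"roll":0,"hand":0},
  ],
)

```text
time: 6.55
position: [0.5487, 0.3105, 0.2908]
tool_rot: [0.222, -3.13, 0.004]
ft_force: [-0.5, -0.2, -2.5]
grip_width: 0.133
grip_force: 50.8
```

Call:
send_rows(
  rows=[
    {"x":0,"y":0,"z":0,"roll":0,"hand":0},
    {"x":0,"y":0,"z":0,"roll":0,"hand":0},
  ],
)

```text
time: 6.75
position: [0.5478, 0.308, 0.2932]
tool_rot: [0.217, -3.132, 0.002]
ft_force: [0.3, 0.1, -1.3]
grip_width: 0.135
grip_force: 50.8
```

```bash
python3 - <<'E'
from h import *
print(get_state()["position"],get_state()["tool_rot"])
c=get_calibration("wrist");np.save("c3.npy",c,allow_pickle=True)
im=get_image("wrist");cv2.imwrite("pics/w3.png",cv2.resize(im,(768,576),interpolation=cv2.INTER_CUBIC))
E
```

```text
[0.54777181 0.30798102 0.29324071] [ 2.17130683e-01 -3.13187601e+00  1.95210134e-03]
```

View pics/w3.png

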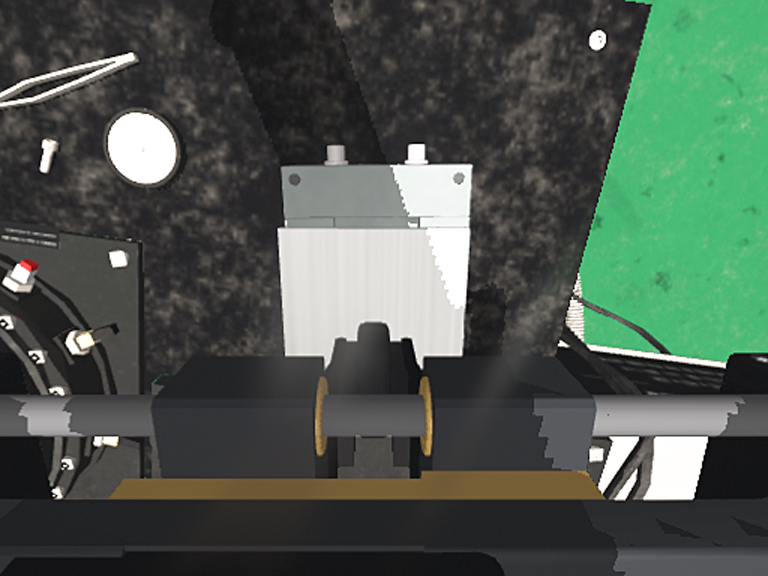

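Housing near edge (281,166)–(470,166) and held cover's near edge (278,228)–(470,228) are visible; compare both in the same camera.

```bash
python3 - <<'E'
from h import *
c=np.load("c3.npy",allow_pickle=True).item()
f=lambda p,z:ray("wrist",((p[0]+.5)/1.5-.5,(p[1]+.5)/1.5-.5),z,c)
def g(a,b,z,L):
    a=f(a,z);b=f(b,z);d=b-a;n=np.linalg.norm(d);t=np.arctan2(d[1],d[0])-np.pi/2
    t=(t+np.pi/2)%np.pi-np.pi/2
    print(n,np.degrees(t),((a+b)/2)[:2]+L*np.array([np.cos(t),np.sin(t)]))
g((281,166),(470,166),.07,.075);g((278,228),(470,228),.1986,.05)
im=get_image("wrist");cv2.imwrite("pics/w3c.png",cv2.resize(im[95:175,175:325],(750,400),interpolation=cv2.INTER_CUBIC))
E
```

```text
0.1283863164008135 7.945856334728307 [0.54901256 0.30984636]
0.08045901729707029 7.948223636287773 [0.54751103 0.30845812]
```

View pics/w3c.png

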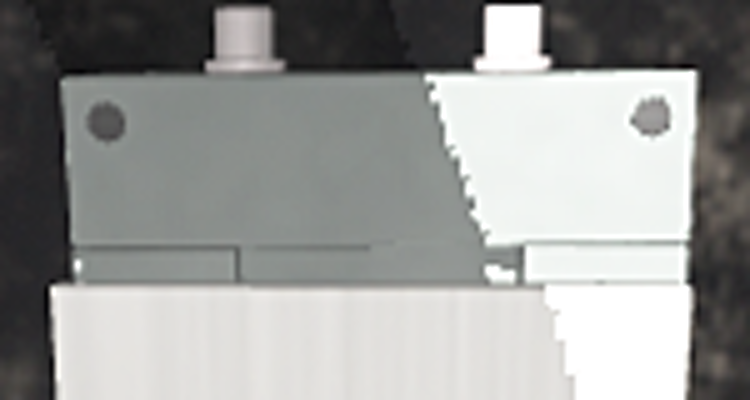

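```bash
python3 - <<'E'
from h import *
c=np.load("c3.npy",allow_pickle=True).item()
f=lambda p,z:ray("wrist",((p[0]+.5)/5-.5+175,(p[1]+.5)/5-.5+95),z,c)
def g(a,b,z,L):
    a=f(a,z);b=f(b,z);d=b-a;n=np.linalg.norm(d);t=np.arctan2(d[1],d[0])-np.pi/2
    t=(t+np.pi/2)%np.pi-np.pi/2
    print(n,np.degrees(t),((a+b)/2)[:2]+L*np.array([np.cos(t),np.sin(t)]))
g((62,76),(697,70),.07,.075);g((238,247),(522,243),.07,.04);g((74,245),(688,241),.07,.04);g((51,285),(692,285),.1986,.05)
E
```

```text
0.12925763115504607 8.467065420481942 [0.54761052 0.31064512]
0.0596529346425419 8.749494305810256 [0.54738589 0.31068446]
0.1289210137699056 8.318551032118297 [0.54698674 0.31052011]
0.08056720857057825 7.948175243881624 [0.54738884 0.3082717 ]
```

Call:
send_rows(
  rows=[
    {"x":0,"y":2,"z":-30,"roll":0.3,"hand":0},
    {"x":0,"y":0,"z":-40,"roll":0,"hand":0},
    {"x":0,"y":0,"z":-30,"roll":0,"hand":0},
    {"x":0,"y":0,"z":-12,"roll":0,"hand":0},
    {"x":0,"y":0,"z":0,"roll":0,"hand":0},
    {"x":0,"y":0,"z":0,"roll":0,"hand":0},
    {"x":0,"y":0,"z":0,"roll":0,"hand":0},
  ],
)

```text
time: 7.55
position: [0.5497, 0.3116, 0.1847]
tool_rot: [-0.227, 3.13, 0.003]
ft_force: [-0.1, 0.0, -1.2]
grip_width: 0.135
grip_force: 50.8
```

```bash
python3 - <<'E'
from h import *
print(get_state()["position"],get_state()["tool_rot"])
c=get_calibration("wrist");np.save("c4.npy",c,allow_pickle=True)
im=get_image("wrist");cv2.imwrite("pics/w4c.png",cv2.resize(im[70:190,165:335],(765,540),interpolation=cv2.INTER_CUBIC))
E
```

```text
[0.54972203 0.31162525 0.18474165] [-0.22686314  3.12987494  0.00328538]
```

View pics/w4c.png

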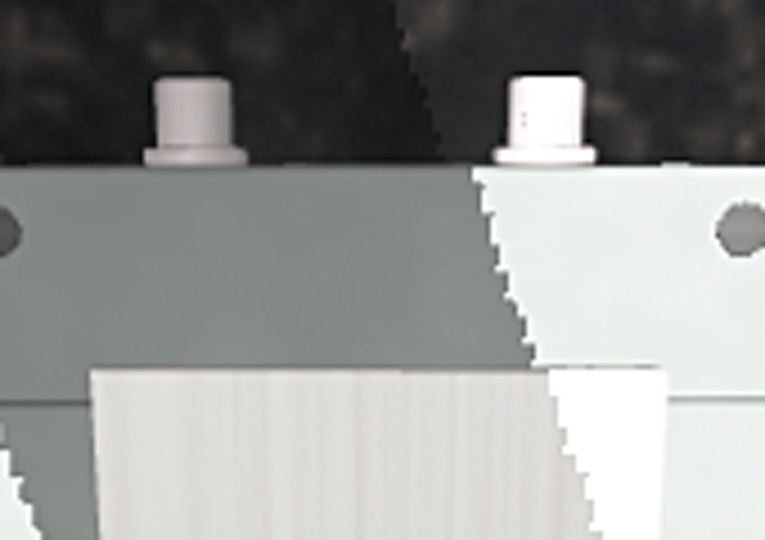

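```bash
python3 - <<'E'
from h import *
c=np.load("c4.npy",allow_pickle=True).item()
f=lambda p,z:ray("wrist",((p[0]+.5)/4.5-.5+165,(p[1]+.5)/4.5-.5+70),z,c)
def g(a,b,z,L):
    a=f(a,z);b=f(b,z);d=b-a;n=np.linalg.norm(d);t=np.arctan2(d[1],d[0])-np.pi/2
    t=(t+np.pi/2)%np.pi-np.pi/2;u=np.array([np.cos(t),np.sin(t)]);C=((a+b)/2)[:2]+L*u
    u=np.array([np.cos(.145),np.sin(.145)]);v=np.array([-u[1],u[0]])
    print(n,np.degrees(t),C,"along",C@u,"across",C@v)
g((-5,230),(741,228),.07,.065)
g((22,230),(716,228),.07,.065)
g((10,166),(750,164),.07,.075);g((0,403),(765,399),.07,.04);g((91,371),(668,369),.0901,.05)
print(get_state()["position"])
E
```

```text
0.11184479908834657 8.447462141579337 [0.54706881 0.31040774] along 0.586179381897197 across 0.2281029877240875
0.10404675055410303 8.458705091651986 [0.54704704 0.31056468] along 0.5861805239277322 across 0.2282614302307332
0.10950623805314254 8.453794727982949 [0.54758297 0.31233026] along 0.5869659436589915 across 0.22993104067995898
0.11891704420738194 8.582384095255819 [0.54774542 0.31275181] along 0.5871875925735849 across 0.23032469530126007
0.08047370515870234 8.48256476134242 [0.54991609 0.31248099] along 0.5892963545469833 across 0.22974306942923256
[0.54961481 0.31161791 0.18457363]
```

Call:
send_rows(
  rows=[
    {"x":-2,"y":-1.7,"z":0,"roll":0,"hand":0},
    {"x":0,"y":0,"z":-3,"roll":0,"hand":0},
    {"x":0,"y":0,"z":-3,"roll":0,"hand":0},
    {"x":0,"y":0,"z":-2,"roll":0,"hand":0},
    {"x":0,"y":0,"z":0,"roll":0,"hand":0},
  ],
)

```text
time: 8.1
position: [0.5465, 0.3093, 0.1739]
tool_rot: [0.227, -3.133, 0.0]
ft_force: [0.2, -0.0, -1.9]
grip_width: 0.137
grip_force: 50.8
```

Call:
send_rows(
  rows=[
    {"x":0,"y":0,"z":-1,"roll":0,"hand":0},
    {"x":0,"y":0,"z":-1,"roll":0,"hand":0},
    {"x":0,"y":0,"z":0,"roll":0,"hand":0},
  ],
)

```text
time: 8.4
position: [0.5467, 0.3094, 0.1722]
tool_rot: [-0.227, 3.133, 0.0]
ft_force: [1.2, -0.2, -2.3]
grip_width: 0.134
grip_force: 50.8
```

Call:
send_rows(
  rows=[
    {"x":0,"y":0,"z":-1,"roll":0,"hand":0},
    {"x":0,"y":0,"z":0,"roll":0,"hand":0},
  ],
)

```text
time: 8.6
position: [0.5467, 0.3094, 0.1713]
tool_rot: [-0.227, 3.133, 0.0]
ft_force: [0.2, 0.4, -1.9]
grip_width: 0.133
grip_force: 50.8
```

The rib is already in the opening without contact force. Continue down to seat.

Call:
send_rows(
  rows=[
    {"x":0,"y":0,"z":-1,"roll":0,"hand":0},
    {"x":0,"y":0,"z":0,"roll":0,"hand":0},
  ],
)

```text
time: 8.8
position: [0.5467, 0.3094, 0.1703]
tool_rot: [-0.227, 3.133, 0.0]
ft_force: [1.1, 0.6, -1.6]
grip_width: 0.137
grip_force: 50.8
```

Call:
send_rows(
  rows=[
    {"x":0,"y":0,"z":-1,"roll":0,"hand":0},
    {"x":0,"y":0,"z":0,"roll":0,"hand":0},
    {"x":0,"y":0,"z":0,"roll":0,"hand":0},
  ],
)

```text
time: 9.1
position: [0.5467, 0.3094, 0.1697]
tool_rot: [-0.227, 3.133, 0.001]
ft_force: [1.0, 0.3, 0.8]
grip_width: 0.13
grip_force: 50.8
```

Call:
send_rows(
  rows=[
    {"x":0,"y":0,"z":-1,"roll":0,"hand":0},
    {"x":0,"y":0,"z":0,"roll":0,"hand":0},
    {"x":0,"y":0,"z":0,"roll":0,"hand":0},
  ],
)

```text
time: 9.4
position: [0.5467, 0.3094, 0.1687]
tool_rot: [-0.227, 3.133, 0.0]
ft_force: [-0.6, -0.9, 3.5]
grip_width: 0.131
grip_force: 50.9
```

Seated; spring preload is felt. The floor cannot come before 6.5 mm, so go to about 5 mm and then feel.

Call:
send_rows(
  rows=[
    {"x":0,"y":0,"z":-1.5,"roll":0,"hand":0},
    {"x":0,"y":0,"z":-1.5,"roll":0,"hand":0},
    {"x":0,"y":0,"z":-1.5,"roll":0,"hand":0},
    {"x":0,"y":0,"z":0,"roll":0,"hand":0},
    {"x":0,"y":0,"z":0,"roll":0,"hand":0},
  ],
)

```text
time: 9.9
position: [0.5467, 0.3094, 0.1639]
tool_rot: [-0.227, 3.133, 0.0]
ft_force: [-0.9, -0.5, 3.8]
grip_width: 0.133
grip_force: 50.9
```

Call:
send_rows(
  rows=[
    {"x":0,"y":0,"z":-1,"roll":0,"hand":0},
    {"x":0,"y":0,"z":0,"roll":0,"hand":0},
    {"x":0,"y":0,"z":0,"roll":0,"hand":0},
  ],
)

```text
time: 10.2
position: [0.5467, 0.3095, 0.1629]
tool_rot: [-0.227, 3.133, 0.0]
ft_force: [0.3, -0.5, 4.5]
grip_width: 0.136
grip_force: 50.9
```

Call:
send_rows(
  rows=[
    {"x":0,"y":0,"z":-1,"roll":0,"hand":0},
    {"x":0,"y":0,"z":0,"roll":0,"hand":0},
    {"x":0,"y":0,"z":0,"roll":0,"hand":0},
  ],
)

```text
time: 10.5
position: [0.5467, 0.3094, 0.1619]
tool_rot: [-0.227, 3.133, 0.0]
ft_force: [0.4, -0.7, 5.2]
grip_width: 0.137
grip_force: 50.9
```

```bash
python3 - <<'E'
from h import *
for i in range(4):
    s=get_state();print(s["position"],s["ft_force"]);get_image("wrist")
E
```

```text
[0.54670536 0.30939436 0.16188054] [ 0.42352605 -0.74956179  5.17038621]
[0.54670674 0.30943574 0.16190464] [ 0.63143211 -0.2326847   4.91272651]
[0.54672283 0.30941736 0.16190253] [1.46530563 0.52885491 4.87399421]
[0.5467015  0.30941934 0.16189191] [ 0.75550829 -0.53685759  5.26529745]
```

Call:
send_rows(
  rows=[
    {"x":0,"y":0,"z":-0.7,"roll":0,"hand":0},
    {"x":0,"y":0,"z":0,"roll":0,"hand":0},
  ],
)

```text
time: 10.9
position: [0.5467, 0.3094, 0.1611]
tool_rot: [-0.227, 3.133, 0.0]
ft_force: [0.2, -1.3, 4.9]
grip_width: 0.131
grip_force: 50.9
```

Call:
send_rows(
  rows=[
    {"x":0,"y":0,"z":-0.7,"roll":0,"hand":0},
    {"x":0,"y":0,"z":0,"roll":0,"hand":0},
  ],
)

```text
time: 11.1
position: [0.5467, 0.3094, 0.1605]
tool_rot: [-0.227, 3.133, 0.0]
ft_force: [1.0, -1.3, 5.5]
grip_width: 0.135
grip_force: 50.9
```

Call:
send_rows(
  rows=[
    {"x":0,"y":0,"z":-0.7,"roll":0,"hand":0},
    {"x":0,"y":0,"z":0,"roll":0,"hand":0},
  ],
)

```text
time: 11.3
position: [0.5467, 0.3094, 0.1598]
tool_rot: [-0.227, 3.133, 0.0]
ft_force: [1.5, -0.9, 5.6]
grip_width: 0.13
grip_force: 50.9
```

Call:
send_rows(
  rows=[
    {"x":0,"y":0,"z":-0.7,"roll":0,"hand":0},
    {"x":0,"y":0,"z":0,"roll":0,"hand":0},
  ],
)

```text
time: 11.5
position: [0.5467, 0.3095, 0.1592]
tool_rot: [-0.227, 3.133, 0.0]
ft_force: [0.7, -0.6, 5.5]
grip_width: 0.131
grip_force: 50.9
```

Call:
send_rows(
  rows=[
    {"x":0,"y":0,"z":-0.7,"roll":0,"hand":0},
    {"x":0,"y":0,"z":0,"roll":0,"hand":0},
  ],
)

```text
time: 11.7
position: [0.5467, 0.3094, 0.1585]
tool_rot: [-0.227, 3.133, 0.0]
ft_force: [0.6, -0.3, 6.6]
grip_width: 0.134
grip_force: 50.9
```

Call:
send_rows(
  rows=[
    {"x":0,"y":0,"z":-0.7,"roll":0,"hand":0},
    {"x":0,"y":0,"z":0,"roll":0,"hand":0},
  ],
)

```text
time: 11.9
position: [0.5467, 0.3094, 0.1579]
tool_rot: [-0.227, 3.133, 0.0]
ft_force: [0.3, -1.1, 6.1]
grip_width: 0.138
grip_force: 50.9
```

Call:
send_rows(
  rows=[
    {"x":0,"y":0,"z":-0.7,"roll":0,"hand":0},
    {"x":0,"y":0,"z":0,"roll":0,"hand":0},
  ],
)

```text
time: 12.1
position: [0.5467, 0.3094, 0.1575]
tool_rot: [-0.227, 3.133, 0.001]
ft_force: [-0.8, -1.9, 8.2]
grip_width: 0.131
grip_force: 51.0
```

Call:
send_rows(
  rows=[
    {"x":0,"y":0,"z":-0.4,"roll":0,"hand":0},
    {"x":0,"y":0,"z":0,"roll":0,"hand":0},
  ],
)

```text
time: 12.3
position: [0.5467, 0.3094, 0.1575]
tool_rot: [-0.227, 3.133, 0.001]
ft_force: [-1.4, -1.6, 9.0]
grip_width: 0.134
grip_force: 51.0
```

Floor felt at z≈0.1575 (12 mm in). Back off slightly and start turning clockwise.

Call:
send_rows(
  rows=[
    {"x":0,"y":0,"z":0.8,"roll":0,"hand":0},
    {"x":0,"y":0,"z":0,"roll":0,"hand":0},
    {"x":0,"y":0,"z":0,"roll":-4,"hand":0},
    {"x":0,"y":0,"z":0,"roll":-4,"hand":0},
    {"x":0,"y":0,"z":0,"roll":-4,"hand":0},
    {"x":0,"y":0,"z":0,"roll":-4,"hand":0},
    {"x":0,"y":0,"z":0,"roll":-4,"hand":0},
    {"x":0,"y":0,"z":0,"roll":0,"hand":0},
  ],
)

```text
time: 13.1
position: [0.5467, 0.3096, 0.1577]
tool_rot: [0.322, 3.124, 0.001]
ft_force: [0.2, -0.9, 5.6]
grip_width: 0.132
grip_force: 50.9
```

```bash
python3 - <<'E'
from h import *
for i in range(3):
    s=get_state();print(s["position"],s["ft_force"],s["torque"]);get_image("wrist")
E
```

```text
[0.54669672 0.30956351 0.15765636] [ 0.18115524 -0.90171985  5.564903  ] [-0.07284526 -0.07916467 -0.00366678]
[0.54672201 0.30954276 0.15767016] [ 0.84653867 -0.50014725  6.70471618] [-0.06603651 -0.11100896 -0.01552877]
[0.54673105 0.30954025 0.15766232] [-0.06318974 -0.25907819  5.79607095] [-0.11669588 -0.09073545 -0.02722256]
```

Forces small, turn free (about 20° done). Continue.

Call:
send_rows(
  rows=[
    {"x":0,"y":0,"z":0,"roll":-4,"hand":0},
    {"x":0,"y":0,"z":0,"roll":-4,"hand":0},
    {"x":0,"y":0,"z":0,"roll":-4,"hand":0},
    {"x":0,"y":0,"z":0,"roll":-4,"hand":0},
    {"x":0,"y":0,"z":0,"roll":-4,"hand":0},
    {"x":0,"y":0,"z":0,"roll":-4,"hand":0},
    {"x":0,"y":0,"z":0,"roll":0,"hand":0},
  ],
)

```text
time: 13.95
position: [0.5468, 0.3096, 0.1577]
tool_rot: [0.965, 2.989, 0.001]
ft_force: [0.2, 1.0, 6.9]
grip_width: 0.131
grip_force: 50.9
```

```bash
python3 - <<'E'
from h import *
for i in range(3):
    s=get_state();print(s["position"],s["ft_force"],s["torque"]);get_image("wrist")
E
```

```text
[0.54678246 0.30964493 0.1577044 ] [0.17104544 0.98029057 6.8771605 ] [-0.12793039 -0.14102693 -0.01621444]
[0.54678767 0.30968651 0.15771762] [ 0.66119872 -0.13118238  6.14314908] [-0.10323957 -0.11815889 -0.03552008]
[0.54680975 0.30963548 0.15768905] [ 0.3827817  -0.55430686  6.03836926] [-0.09027128 -0.18179124 -0.06521002]
```

Call:
send_rows(
  rows=[
    {"x":0,"y":0,"z":0,"roll":-5,"hand":0},
    {"x":0,"y":0,"z":0,"roll":-5,"hand":0},
    {"x":0,"y":0,"z":0,"roll":-5,"hand":0},
    {"x":0,"y":0,"z":0,"roll":-5,"hand":0},
    {"x":0,"y":0,"z":0,"roll":-5,"hand":0},
    {"x":0,"y":0,"z":0,"roll":0,"hand":0},
  ],
)

```text
time: 14.7
position: [0.5469, 0.3097, 0.1577]
tool_rot: [1.59, 2.709, 0.002]
ft_force: [0.5, -0.9, 5.7]
grip_width: 0.131
grip_force: 50.9
```

Call:
send_rows(
  rows=[
    {"x":0,"y":0,"z":0,"roll":-5,"hand":0},
    {"x":0,"y":0,"z":0,"roll":-5,"hand":0},
    {"x":0,"y":0,"z":0,"roll":-5,"hand":0},
    {"x":0,"y":0,"z":0,"roll":-5,"hand":0},
    {"x":0,"y":0,"z":0,"roll":-1,"hand":0},
    {"x":0,"y":0,"z":0,"roll":0,"hand":0},
    {"x":0,"y":0,"z":0,"roll":0,"hand":0},
  ],
)

```text
time: 15.4
position: [0.547, 0.3097, 0.1578]
tool_rot: [2.055, 2.376, 0.002]
ft_force: [1.1, -0.0, 6.7]
grip_width: 0.134
grip_force: 50.9
```

```bash
python3 - <<'E'
from h import *
for i in range(3):
    s=get_state();print(s["position"],s["ft_force"],s["torque"]);get_image("wrist")
E
```

```text
[0.54702722 0.30973713 0.1577871 ] [ 1.1380555  -0.02930865  6.66461444] [-0.11138576 -0.22036908 -0.04264449]
[0.54702019 0.30970963 0.15776821] [0.8136518  1.27003055 6.44910924] [-0.07586436 -0.23056182  0.0145248 ]
[0.54702037 0.30973223 0.15779167] [ 0.47302008 -0.64931288  6.34784948] [-0.05713686 -0.18827285 -0.00917039]
```

Quarter turn done. Ease up and feel whether it is held.

Call:
send_rows(
  rows=[
    {"x":0,"y":0,"z":1,"roll":0,"hand":0},
    {"x":0,"y":0,"z":1,"roll":0,"hand":0},
    {"x":0,"y":0,"z":0.6,"roll":0,"hand":0},
    {"x":0,"y":0,"z":0,"roll":0,"hand":0},
    {"x":0,"y":0,"z":0,"roll":0,"hand":0},
  ],
)

```text
time: 16.05
position: [0.547, 0.3097, 0.1603]
tool_rot: [2.055, 2.376, 0.002]
ft_force: [1.1, 1.0, 5.8]
grip_width: 0.131
grip_force: 50.9
```

Call:
send_rows(
  rows=[
    {"x":0,"y":0,"z":0.5,"roll":0,"hand":0},
    {"x":0,"y":0,"z":0,"roll":0,"hand":0},
  ],
)

```text
time: 16.25
position: [0.547, 0.3097, 0.1608]
tool_rot: [2.055, 2.376, 0.002]
ft_force: [0.4, 0.4, 5.4]
grip_width: 0.133
grip_force: 50.9
```

Call:
send_rows(
  rows=[
    {"x":0,"y":0,"z":0.4,"roll":0,"hand":0},
    {"x":0,"y":0,"z":0,"roll":0,"hand":0},
  ],
)

```text
time: 16.45
position: [0.547, 0.3098, 0.1611]
tool_rot: [2.055, 2.376, 0.002]
ft_force: [0.5, -0.5, 4.9]
grip_width: 0.131
grip_force: 50.9
```

Call:
send_rows(
  rows=[
    {"x":0,"y":0,"z":0.9,"roll":0,"hand":0},
    {"x":0,"y":0,"z":0,"roll":0,"hand":0},
    {"x":0,"y":0,"z":0,"roll":0,"hand":0},
  ],
)

```text
time: 16.75
position: [0.547, 0.3097, 0.162]
tool_rot: [2.055, 2.376, 0.002]
ft_force: [2.6, 0.3, 4.5]
grip_width: 0.134
grip_force: 50.9
```

Call:
send_rows(
  rows=[
    {"x":0,"y":0,"z":0.3,"roll":0,"hand":0},
    {"x":0,"y":0,"z":0,"roll":0,"hand":0},
    {"x":0,"y":0,"z":0,"roll":0,"hand":0},
  ],
)

```text
time: 17.05
position: [0.547, 0.3097, 0.1622]
tool_rot: [2.054, 2.376, 0.002]
ft_force: [4.1, 0.8, 4.4]
grip_width: 0.13
grip_force: 50.9
```

The side force now rising indicates the pin is meeting the lips. Release, lift, and look.

Call:
send_rows(
  rows=[
    {"x":0,"y":0,"z":0,"roll":0,"hand":40},
    {"x":0,"y":0,"z":0,"roll":0,"hand":40},
    {"x":0,"y":0,"z":0,"roll":0,"hand":40},
    {"x":0,"y":0,"z":0,"roll":0,"hand":40},
    {"x":0,"y":0,"z":10,"roll":0,"hand":40},
    {"x":0,"y":0,"z":30,"roll":0,"hand":40},
    {"x":0,"y":0,"z":50,"roll":0,"hand":40},
    {"x":0,"y":0,"z":40,"roll":0,"hand":40},
    {"x":0,"y":0,"z":0,"roll":0,"hand":40},
    {"x":0,"y":0,"z":0,"roll":0,"hand":40},
  ],
)

```text
time: 18.05
position: [0.5469, 0.3092, 0.2932]
tool_rot: [2.055, 2.376, 0.003]
ft_force: [1.2, 0.6, -0.7]
grip_width: 0.461
grip_force: 0.0
```

```bash
python3 - <<'E'
from h import *
w=get_image("wrist");t=get_image("top")
o=np.zeros((432,800,3),np.uint8);o[:360,:480]=cv2.resize(w,(480,360));o[:360,480:800]=cv2.resize(t[140:212,104:168],(320,360),interpolation=cv2.INTER_CUBIC)
cv2.imwrite("pics/end.png",o)
E
```

```text
(no output)
```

View pics/end.png

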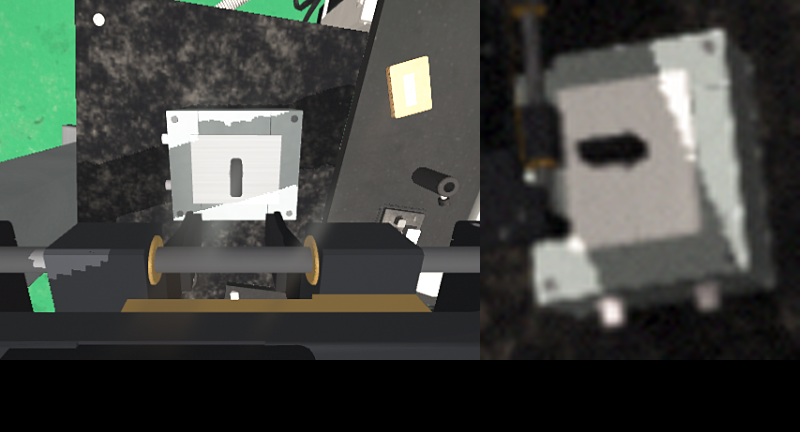

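The cover is aligned on the housing, and the knob stays turned across the plate. Check its height by feel with closed fingertips: they would touch at TCP 0.195 if the stud had sprung out, 0.188 if locked.

Call:
send_rows(
  rows=[
    {"x":0,"y":0,"z":-40,"roll":0,"hand":0},
    {"x":0,"y":0,"z":-30,"roll":0,"hand":0},
    {"x":0,"y":0,"z":-20,"roll":0,"hand":0},
    {"x":0,"y":0,"z":-8,"roll":0,"hand":0},
    {"x":0,"y":0,"z":-1,"roll":0,"hand":0},
    {"x":0,"y":0,"z":-1,"roll":0,"hand":0},
    {"x":0,"y":0,"z":-1,"roll":0,"hand":0},
    {"x":0,"y":0,"z":0,"roll":0,"hand":0},
    {"x":0,"y":0,"z":0,"roll":0,"hand":0},
  ],
)

```text
time: 19.05
position: [0.5469, 0.3096, 0.1918]
tool_rot: [2.055, 2.376, 0.002]
ft_force: [-0.4, 0.6, -0.0]
grip_width: 0.007
grip_force: 0.0
```

```bash
python3 - <<'E'
from h import *
for i in range(4):
    s=get_state();print(s["position"],s["ft_force"],s["grip_width"]);get_image("wrist")
E
```

```text
[0.54686305 0.30956375 0.19176713] [-0.37445763  0.6249284  -0.03553697] 0.006732271799025282
[0.54681337 0.30951905 0.19165736] [0.19516622 0.52813758 0.07394385] 0.004405792870765082
[0.54673012 0.30948903 0.19149315] [-0.70575191 -0.07916949 -0.72387915] 0.007498305102328534
[0.54667386 0.30947216 0.19136921] [-0.6268005   0.12494171 -0.85985031] 0.0036174456078067476
```

No contact at 0.1914, so the stud is held in. Withdraw and hand in.

Call:
send_rows(
  rows=[
    {"x":0,"y":0,"z":20,"roll":0,"hand":0},
    {"x":0,"y":0,"z":40,"roll":0,"hand":0},
    {"x":0,"y":0,"z":40,"roll":0,"hand":0},
    {"x":0,"y":0,"z":0,"roll":0,"hand":0},
    {"x":0,"y":0,"z":0,"roll":0,"hand":0},
  ],
)

```text
time: 19.75
position: [0.547, 0.3095, 0.2921]
tool_rot: [2.055, 2.376, 0.004]
ft_force: [-0.2, 0.2, -0.4]
grip_width: 0.004
grip_force: 0.0
```

```bash
python3 -c "
from bench import *
print(close_job())"
```

```text
the job is handed in; nothing more can be done
None
```

The cover is on the housing with its rib in the opening and its knob turned 90° clockwise; a fingertip check after letting go found the stud held in. I handed the job in at about 20 s of the 72 s allowed; no verdict came back.

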